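# Close up the paint box

## Task

Put the blue lid on the grey paint box: hold it tilted, hook its two yellow tabs under the black keeper bar, then swing its other edge down gently (do not let it fall) until it lies flush on the rim all round. Then slide the red catch fully home over the lid's edge and let go of everything. Leave the other things on the table where they are.

Things in the scene. Friction and masses are not known exactly. Their poses are not given: they have to be found in the camera images.
- lid_rib (a point): Loose blue lid (about 0.2 kg), flat on the table, right side up: panel 140 (x) x 120 (y) x 6 thick. In the middle stands a black rib handle 16 thick (x), 70 long (y), 34 high, top 40 above the lid's underside. This point: centre of the rib, 23 above the underside. Axes: z up, x across the rib and away from the tabs, y along the rib.
- lid_tabs (a point): Point on the lid's underside, midway between the tips of its two yellow tabs; in the lid's axes 86 on the -x side of the rib and 23 below the rib's centre. Each tab is 26 wide (y), 6 thick, flush with the underside, sticks out 16 beyond the panel and is centred 38 to either side (y). Same axes as the lid.
- lid_far (a point): Point on the lid's underside in the middle of the edge opposite the tabs, 70 on the +x side of the rib. Same axes as the lid.
- box_seat (a point): Grey open paint box with coloured pans, fixed to the table, turned up to 17 degrees. This point: centre of the opening at the height of the flat rim the lid rests on, 16 above the table; the seated lid has the middle of its underside here (3 of play either way in x, 5 in y) and the same axes. Axes: z up, x from keeper bar (robot side) to catch. Side walls: inner faces at y = -65 and 65, 12 above the rim.
- keeper_bar (a point): Black bar, 148 long (y), 24 wide, 6 thick, across the box's end nearest the robot. This point: middle of its lower edge facing the opening, at x = -75 from box_seat and 12 above the rim. Under it the tabs can go in 14, to a back stop at x = -89. The rim below it reaches in to x = -60; the well beyond is 6 deep. Axes as the box.
- far_stops (a point): Midway between the two grey corner stops at the box's catch end, at their inner faces (x = 73 from box_seat) and top (14 above the rim). They stand at y from 31 to 74 on either side; the catch passes between. The lid does not go in flat past them: it needs its tabs low and this edge high, by 10 to 15 degrees. Axes as the box.
- catch_knob (a point): Centre of the upright red knob of the catch, 46 above the table: 14 (x) x 30 (y) x 36 high, top 64 above the table. At x = 102 from box_seat when open, 76 when home. It stands on a red plate 40 wide, 4 thick, reaching 20 from the knob's middle towards the lid and 16 away from it, 2 above the seated lid. The bed under it is 23 above the table, to x = 132. Axes as the box.
- catch (a joint): Travel of the catch in m: 0 open (clear of the lid), grows as it slides towards the keeper bar (the box's -x) to its stop at 0.026. It stays where left; about 2 N moves it.
- lid: The lid as a whole; its origin is the middle of its underside.
- mug: Bystander, leave alone: white handled mug, 80 across, 92 high. Origin: centre of its underside.
- tumbler: Bystander, leave alone: clear glass tumbler, 72 across, 100 high. Origin: centre of its underside.
- paint_jar: Bystander, leave alone: jar with a white cap and red label, 72 across, 85 high. Origin: centre of its underside.
- green_bottle: Bystander, leave alone: bottle with a green label and black cap, 52 across, 120 high. Origin: centre of its underside.
- case: Bystander, leave alone: black spectacle case, 65 x 160 x 45. Origin: centre of its underside.
- block_roller: Bystander, leave alone: white and pink printing block, about 105 x 45 x 22. Origin: centre of its underside.
- eraser: Bystander, leave alone: white eraser, 60 x 26 x 14, lying between the lid's place and the box's place. Origin: centre of its underside.

How it is judged (in metres and radians):
On the way, in this order (a step that is already met when the one before it is completed fails the run):
1. the lid's tabs are under the keeper bar while the lid is still tilted, its other edge raised (x of lid_tabs in the frame of box_seat between -0.094 and -0.077 m and z of lid_tabs in the frame of box_seat between -0.004 and 0.01 m and y of lid_tabs in the frame of box_seat between -0.012 and 0.012 m and angle between lid_rib's own z axis and vertical above 0.04 rad and z of lid_far in the frame of box_seat above 0.008 m), for 0.05 s.
2. the lid lies flush on the rim all round, tabs under the bar, catch still open (x of lid_tabs in the frame of box_seat between -0.094 and -0.078 m and y of lid_tabs in the frame of box_seat between -0.008 and 0.008 m and z of lid_tabs in the frame of box_seat between -0.004 and 0.004 m and y of lid_far in the frame of box_seat between -0.008 and 0.008 m and z of lid_far in the frame of box_seat between -0.004 and 0.004 m and value of joint catch below 0.012 m), for 0.2 s.
3. the catch is slid home over the lid's edge (value of joint catch above 0.022 m), for 0.2 s.
At the end, for the whole second after the job is handed in: The lid is at rest, flush on the rim (both the tab edge and the opposite edge within 4 mm of the rim's height), its tabs reaching at least 3 mm under the keeper bar, centred within 8 mm across, and the catch is at least 22 of its 26 mm home over the lid's edge (x of lid_tabs in the frame of box_seat between -0.094 and -0.078 m and y of lid_tabs in the frame of box_seat between -0.008 and 0.008 m and z of lid_tabs in the frame of box_seat between -0.004 and 0.004 m and y of lid_far in the frame of box_seat between -0.008 and 0.008 m and z of lid_far in the frame of box_seat between -0.004 and 0.004 m and value of joint catch above 0.022 m and linear speed of lid below 0.02 m/s); the robot touches nothing.
It fails at once if the lid is let fall shut or slammed onto the box (turning faster than 3 rad/s over it) (angular speed of lid above 3 rad/s and horizontal distance between lid_rib and box_seat below 0.06 m).
It fails at once if another thing on the table is moved by more than 30 mm (distance of any of mug, tumbler, paint_jar, green_bottle, case, block_roller, eraser from where it was at the start of the episode above 0.03 m).
It also fails if it takes over 54 s, if anything falls off the work surface, if the arm or the gripper's body presses on something with over 40 N, if the wrist force passes 120 N, or if a joint passes its speed limit or range.

## Robot

A 6-joint arm with a two-finger parallel gripper is mounted at the origin on the work surface. World frame = base frame: x ahead of the robot, y to its left, z up, the work surface at z = 0. Lengths are in m, angles in degrees, forces in N, time in s.
With the tool pointing down it reaches from about 0.4 to 0.825 m from the base axis. Payload 7 kg.
Tool frame: the origin (TCP) lies on the front face of the gripper's body, between the roots of the fingers; the fingertips stand 66 mm ahead of it and the grasp point (between the pads) lies 47 mm ahead of it; z points along the fingers, y is the line along which they close (so a half turn about z gives the same grasp; the last joint's range is limited). The gripper opens to 88 mm and grips with 3 to 60 N. Pads are 19 mm wide; open, the fingers measure 130 mm over their backs; the gripper's body (78 mm by 193 mm) begins 47 mm behind the grasp point.
Start: joints at [86.408, 20.546, 0.682, 0, -70.136, -16.507], TCP at [0.232, 0.634, 0.292] pointing down, gripper open.
Joint ranges: [-176.03, 176.03], [-82.01, 121.73], [-58.28, 71.71], [-173.87, 95.51], [-174.79, -0.11], [-173.66, 173.66]. Speed limits (degrees/s): [136.94, 136.94, 172.46, 180, 180, 180].

## Interface

Orientations are given as [roll, pitch, yaw] about the fixed x, y, z axes, in that order (R = Rz(yaw) Ry(pitch) Rx(roll)).
In Python, from plant import ctrl gives the robot as it stands.
- The arm moves only by the tool send_rows, never from a script. Its argument "deltas" is a list of rows, each a list of 2 entries, a list of its own where there are three numbers: the shift along the tool's x, y, z each as a share of 800 mm, from -1 to 1, then the turn about the tool's z as a share of 90 degrees, from -1 to 1. A call has exactly 5 rows; each row is the pose to reach, as a shift and turn from the pose commanded when the call began, along the tool's axes at that moment; what a row does not reach only later rows make up. A row lasts 1/12 s, in which the tool goes at most 41.7 mm and 7.16 degrees, less where a joint would pass 70% of its speed; a pose out of reach is approached as far as the arm can. A call with a number of a shift or a turn outside -1 to 1 is refused whole. A call with a gripper value outside its range is refused whole. "gripper" is the opening, from 0 (shut) to 1 (fully open), set as the call begins (left out, the last holds). The fingers move at their own pace and stop on an object; the grip force is fixed at half the most. Time passes only in rows, so rows that repeat a pose let the fingers close, or fill a call up. It gives the time, the measured TCP pose, the force, the opening and the grip force at its end, in the units of the state.
- ctrl.get_obs(): the state, without advancing time (a new reading comes with each control period).
- ctrl.snapshot(name): name is "scene" or "top" or "wrist"; returns a dict with "color" (480x640x3 uint8, red, green, blue), "vertical_fov" (degrees; the focal length in pixels is half the picture's height over the tangent of half this angle, whatever the lens; pixels are square), "cx", "cy" (the principal point, pixels), "k1" (the pictures are not rectified: a ray, as slopes to the right and down, at radius r is drawn at 1 + k1 r^2 times it, then the intrinsics apply), "rvec" (rotation vector, rad) and "tvec" (3), from world to camera coordinates, as OpenCV has them. Camera axes: x right, y down, z forward; pixel columns grow to the right and rows downward; lengths in m; the calibration is good to about 2 mm. A picture is of the moment at which its call begins. There is no depth.
- ctrl.close_job(): hands the job in; it is judged then, once.
Trained networks look in a picture, given as the dict that the camera call returned (one of the last four; its "shot" number tells which), for a name from the list of things; names that differ only in an ending like _2 or _b are one class to them, and where a whole thing is asked for, a point or a joint stands for the part that bears it (a point fixed in the world has none). Each returns a list of dicts, best first, with "conf" (0 to 1); they miss things now and then, are a little off and sometimes report something else, mostly with a low value. They report only what shows in the picture. A call takes as long as a camera call.
- ctrl.boxes_of(picture, thing): "xy" ([column, row] as shares, 0 to 1, of the picture: columns of its width, rows of its height, amid what is visible of it).
- ctrl.cut_out(picture, thing): "pixels" (480x640 bool, what is visible of it) and "xy" ([column, row] as shares, 0 to 1, of the picture: columns of its width, rows of its height, amid what is visible of it).
The state is a dict: "clock": time; "joint_pos": joint angles; "qvel": joint speeds; "tau": joint torques, N m; "tool_pos": TCP position; "orientation": TCP orientation; "force": force on the tool from outside, world axes, zero at the start; "moment": the same for the moment, N m; "opening": finger opening in m; "gripper_force": force on a finger pad.
Only numpy, scipy, OpenCV 4.12 (cv2) and the standard library are available. Lean on these libraries where they do the work, as an engineer would, in place of code of your own. Each camera call takes 0.05 s, during which the arm holds its last target. There are 200 camera calls.

## Working session

There is one attempt and no reset: what is moved stays moved. The work goes in short steps, Python scripts to look and compute and a tool call to move; the robot and the scene stay as the last step left them, time stands still between calls to the robot, and variables do not carry over. Pictures are saved under pics/ and viewed, at most 12 in all, crops included, and the job is handed in when it is done.

Besides the shell and the picture viewer there is one more tool, called after ">>>" as name([rows], argument=value, ...), one row to a line, values as JSON. send_rows: Moves the arm, as the interface text tells. Shift numbers are shares of 800 mm and turn numbers shares of 90 degrees, none past 1 either way. Its arguments: {"type":"object","properties":{"deltas":{"type":"array","items":{"type":"array"}},"gripper":{"type":"number"}},"required":["deltas"]}

```bash
mkdir -p pics; cat > h.py <<'E'
import numpy as np, cv2
from plant import ctrl
from scipy.spatial.transform import Rotation as Ro
def K(s):
    f=240/np.tan(np.radians(s["vertical_fov"])/2)
    return np.array([[f,0,s["cx"]],[0,f,s["cy"]],[0,0,1.]]),np.array([s["k1"],0,0,0,0.])
def ray(s,uv,z):
    k,d=K(s); n=cv2.undistortPoints(np.array([[uv]],float),k,d)[0,0]
    R,_=cv2.Rodrigues(np.array(s["rvec"],float)); t=np.array(s["tvec"],float).ravel()
    c=-R.T@t; v=R.T@np.array([n[0],n[1],1]); return c+v*(z-c[2])/v[2]
def proj(s,P):
    k,d=K(s); return cv2.projectPoints(np.array(P,float).reshape(-1,3),np.array(s["rvec"],float),np.array(s["tvec"],float),k,d)[0][:,0]
def px(r): return np.array(r["xy"])*[640,480]
def save(s,n): cv2.imwrite("pics/"+n,s["color"][:,:,::-1])
E
python3 - <<'E'
from h import *
np.set_printoptions(precision=4,suppress=True)
for n in("top","scene"):
    s=ctrl.snapshot(n); save(s,n+"0.png")
    for t,z in [("lid_rib",.023),("lid_tabs",0),("lid_far",0),("box_seat",.016),("keeper_bar",.028),("far_stops",.030),("catch_knob",.046),("eraser",.007),("green_bottle",.06),("mug",.046),("tumbler",.05),("paint_jar",.04),("case",.02),("block_roller",.01)]:
        r=ctrl.boxes_of(s,t)
        print(n,t,[(round(q["conf"],2),px(q).round(),ray(s,px(q),z)[:2].round(4)) for q in r[:2]])
o=ctrl.get_obs();print(o["tool_pos"],o["orientation"],o["force"])
E
```

```text
top lid_rib [(0.81, array([266., 273.]), array([0.507 , 0.1612]))]
top lid_tabs [(0.94, array([270., 273.]), array([0.5092, 0.1541]))]
top lid_far [(0.64, array([270., 271.]), array([0.5137, 0.1557])), (0.34, array([154., 332.]), array([0.3516, 0.4476]))]
top box_seat [(0.87, array([405., 248.]), array([ 0.577 , -0.1864])), (0.22, array([329., 279.]), array([0.4959, 0.0026]))]
top keeper_bar [(0.64, array([408., 250.]), array([ 0.5736, -0.1921])), (0.53, array([269., 272.]), array([0.5114, 0.1525]))]
top far_stops [(0.68, array([487., 222.]), array([ 0.6474, -0.3879])), (0.63, array([405., 247.]), array([ 0.5793, -0.1835]))]
top catch_knob [(0.69, array([155., 332.]), array([0.3555, 0.4262])), (0.64, array([409., 217.]), array([ 0.6522, -0.192 ]))]
top eraser [(0.67, array([331., 281.]), array([ 0.4926, -0.0014]))]
top green_bottle [(0.84, array([332., 158.]), array([0.7943, 0.0003]))]
top mug [(0.85, array([180., 211.]), array([0.6563, 0.3802]))]
top tumbler [(0.89, array([155., 331.]), array([0.3586, 0.4257]))]
top paint_jar [(0.96, array([485., 223.]), array([ 0.6432, -0.3801]))]

[... 730 characters left out ...]
39.]), array([0.4976, 0.0039])), (0.44, array([380., 267.]), array([0.502 , 0.1592]))]
scene green_bottle [(0.68, array([262., 281.]), array([0.809 , 0.0267]))]
scene mug [(0.71, array([395., 334.]), array([0.6615, 0.3747])), (0.25, array([273., 159.]), array([ 0.4398, -0.4361]))]
scene tumbler [(0.74, array([489., 278.]), array([0.3392, 0.4112]))]
scene paint_jar [(0.32, array([376., 270.]), array([0.5384, 0.1819]))]
scene case [(0.83, array([272., 160.]), array([ 0.4216, -0.47  ]))]
scene block_roller [(0.74, array([489., 280.]), array([0.3101, 0.3981])), (0.56, array([220., 253.]), array([ 0.8157, -0.1883]))]
[0.232  0.6339 0.2922] [-179.9997    0.0015  -20.0993] [-0.5747 -0.6865  0.25  ]
```

View pics/top0.png

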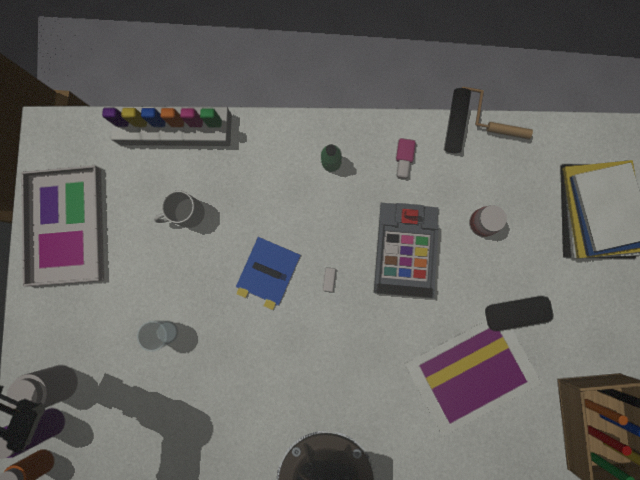

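View pics/scene0.png

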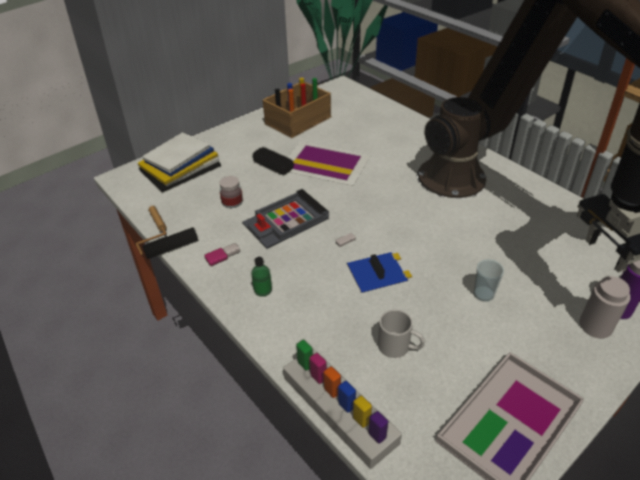

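>>> send_rows([
  [[0.035,0.029,0],0],
  [[0.07,0.058,0],0],
  [[0.105,0.0875,0],0],
  [[0.14,0.117,0],0],
  [[0.175,0.146,0],0],
], gripper=1)

```text
clock: 1.92
tool_pos: [0.3238, 0.4745, 0.2922]
orientation: [-180.0, -0.0, -20.1]
force: [0.4, -0.1, 0.4]
opening: 0.0878
gripper_force: 0.0
```

>>> send_rows([
  [[0.035,0.029,0],0],
  [[0.07,0.058,0],0],
  [[0.105,0.0875,0],0],
  [[0.14,0.117,0],0],
  [[0.175,0.146,0],0],
])

```text
clock: 2.33
tool_pos: [0.4151, 0.3166, 0.2925]
orientation: [-180.0, -0.0, -20.1]
force: [0.8, 0.4, -0.1]
opening: 0.0875
gripper_force: 0.0
```

>>> send_rows([
  [[0.035,0.029,0],0],
  [[0.07,0.058,0],0.01],
  [[0.105,0.0875,0],0.02],
  [[0.14,0.117,0],0.04],
  [[0.175,0.146,0],0.044],
])

```text
clock: 2.75
tool_pos: [0.5065, 0.1588, 0.2926]
orientation: [-180.0, -0.0, -24.1]
force: [1.8, 0.4, -0.7]
opening: 0.0875
gripper_force: 0.0
```

```bash
python3 - <<'E'
from h import *
np.set_printoptions(precision=4,suppress=True)
s=ctrl.snapshot("wrist"); save(s,"w1.png")
o=ctrl.get_obs();print(o["tool_pos"],o["orientation"],o["clock"])
hsv=cv2.cvtColor(s["color"],cv2.COLOR_RGB2HSV)
m=cv2.inRange(hsv,(18,100,60),(35,255,255))
n,l,st,c=cv2.connectedComponentsWithStats(m)
for i in range(1,n):
    if st[i,4]>80: print("yellow",st[i,4],c[i],ray(s,c[i],.006))
for t,z in(("lid_rib",.04),("lid",0.006)):
    for r in ctrl.cut_out(s,t)[:1]:
        rc=cv2.minAreaRect(np.argwhere(r["pixels"])[:,::-1].astype(np.float32))
        print(t,r["conf"],r["pixels"].sum(),rc); P=np.array([ray(s,p,z) for p in cv2.boxPoints(rc)]);print(P,P.mean(0))
E
```

```text
[0.5085 0.1548 0.2924] [179.9423  -0.0526 -24.2265] 2.8
yellow 427 [353.0937 273.4333] [0.4282 0.1523 0.006 ]
yellow 407 [275.9681 276.0713] [0.4568 0.2229 0.006 ]
yellow 199 [ 90.1809 364.1156] [0.4462 0.4572 0.006 ]
yellow 182 [539.7143 364.1429] [0.2433 0.0047 0.006 ]
lid 0.62 19572 ((311.37298583984375, 201.19720458984375), (162.22621154785156, 133.3245086669922), 87.79740142822266)
[[0.6014 0.1875 0.006 ]
 [0.5568 0.0775 0.006 ]
 [0.4107 0.1295 0.006 ]
 [0.4598 0.2526 0.006 ]] [0.5072 0.1618 0.006 ]
```

View pics/w1.png

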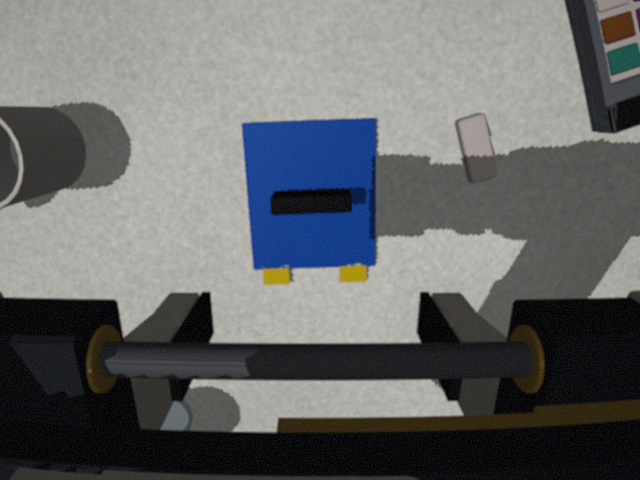

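```bash
python3 - <<'E'
from h import *
np.set_printoptions(precision=4,suppress=True)
for n in("wrist","top"):
    s=ctrl.snapshot(n)
    hsv=cv2.cvtColor(s["color"],cv2.COLOR_RGB2HSV)
    m=cv2.inRange(hsv,(105,140,20),(125,255,255)); 
    nn,l,st,c=cv2.connectedComponentsWithStats(m); i=1+st[1:,4].argmax()
    cn=max(cv2.findContours((l==i).astype(np.uint8),0,cv2.CHAIN_APPROX_NONE)[0],key=len)[:,0]
    W=np.array([ray(s,p,.006)[:2] for p in cn])
    print(n,st[i],cv2.minAreaRect((W*1000).astype(np.float32)))
o=ctrl.get_obs();print(o["tool_pos"],o["orientation"],o["clock"])
E
```

```text
wrist [  242   119   133   150 16579] ((514.4409790039062, 158.5648193359375), (118.2948989868164, 138.01783752441406), 67.9090347290039)
top [253 238  46  32 594] ((555.2183227539062, 143.63766479492188), (114.0004653930664, 47.83905792236328), 67.96270751953125)
[0.506  0.1602 0.2922] [-179.9893    0.0021  -24.1203] 3.0
```

>>> send_rows([
  [[0.0144,-0.0022,0.03],-0.022],
  [[0.0144,-0.0022,0.07],-0.022],
  [[0.0144,-0.0022,0.11],-0.022],
  [[0.0144,-0.0022,0.14],-0.022],
  [[0.0144,-0.0022,0.17],-0.022],
])

```text
clock: 3.42
tool_pos: [0.5164, 0.1585, 0.1549]
orientation: [180.0, 0.0, -22.0]
force: [0.4, -0.1, -0.0]
opening: 0.0879
gripper_force: 0.0
```

>>> send_rows([
  [[0,0,0.03],0],
  [[0,0,0.06],0],
  [[0,0,0.085],0],
  [[0,0,0.1],0],
  [[0,0,0.1],0],
])

```text
clock: 3.83
tool_pos: [0.5155, 0.1578, 0.0736]
orientation: [179.8, 0.1, -22.0]
force: [-0.5, -0.6, 0.1]
opening: 0.0879
gripper_force: 0.0
```

>>> send_rows([
  [[0,0,0],0],
  [[0,0,0],0],
  [[0,0,0],0],
  [[0,0,0],0],
  [[0,0,0],0],
], gripper=0.5)

```text
clock: 4.25
tool_pos: [0.5177, 0.158, 0.0774]
orientation: [-179.9, -0.1, -22.1]
force: [-1.9, 2.7, 5.9]
opening: 0.07
gripper_force: 30.0
```

>>> send_rows([
  [[0,0,-0.02],0],
  [[0,0,-0.06],0],
  [[0,0,-0.1],0],
  [[0,0,-0.14],0],
  [[0,0,-0.18],0],
])

```text
clock: 4.67
tool_pos: [0.5166, 0.1569, 0.2216]
orientation: [180.0, 0.0, -22.1]
force: [0.8, 0.6, -3.3]
opening: 0.0699
gripper_force: 30.0
```

```bash
python3 - <<'E'
from h import *
np.set_printoptions(precision=4,suppress=True)
o=ctrl.get_obs();print(o["tool_pos"],o["orientation"],o["clock"],o["force"],o["opening"])
w=ctrl.snapshot("wrist"); s=ctrl.snapshot("scene"); t=ctrl.snapshot("top")
import cv2
a=w["color"];b=s["color"][130:330,180:480]
b=cv2.resize(b,(480,320)); 
im=np.zeros((600,800,3),np.uint8); im[:300,:400]=cv2.resize(a,(400,300)); im[:300,400:]=cv2.resize(t["color"][190:310,340:500],(400,300),interpolation=2); im[300:,:450]=cv2.resize(s["color"][130:330,180:480],(450,300),interpolation=2)
cv2.imwrite("pics/m2.png",im[:,:,::-1])
cv2.imwrite("pics/top2.png",t["color"][:,:,::-1]);np.save("top2.npy",t,allow_pickle=True);np.save("w2.npy",w,allow_pickle=True)
E
```

```text
[0.5166 0.1569 0.2216] [179.9827   0.0343 -22.1082] 4.6667 [ 0.8259  0.634  -3.324 ] 0.06986327405400443
```

View pics/m2.png

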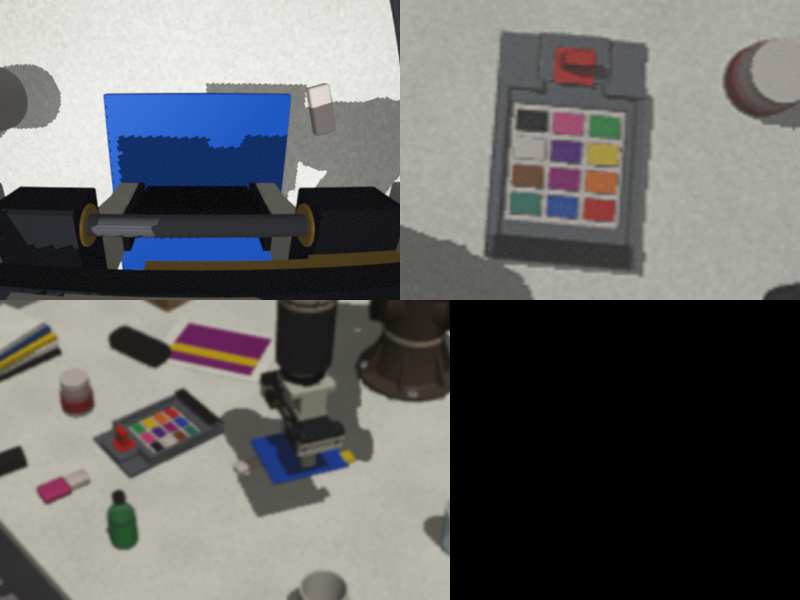

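```bash
cat > fit.py <<'E'
from h import *
from scipy.optimize import differential_evolution
np.set_printoptions(precision=4,suppress=True)
L=[((-99,-74,18),(-99,74,18)),((-75,-65,18),(-75,65,18)),((-99,-74,18),(132,-74,9)),((-99,74,18),(132,74,9)),((132,-74,7),(132,74,7)),
   ((73,-74,14),(73,-31,14)),((73,31,14),(73,74,14)),((-70,65,12),(70,65,12)),((-70,-65,12),(70,-65,12)),((95,-15,48),(95,15,48)),((109,-15,48),(109,15,48)),((82,-20,13),(82,20,13)),((82,-20,13),(118,-20,13)),((82,20,13),(118,20,13))]
def pts(x,y,a,z=.016):
    P=np.concatenate([np.linspace(p,q,25) for p,q in L])/1000.
    return P@Ro.from_euler("z",a,degrees=True).as_matrix().T+[x,y,z]
def G(s):
    g=cv2.GaussianBlur(cv2.cvtColor(s["color"],cv2.COLOR_RGB2GRAY).astype(np.float32),(0,0),.9)
    m=np.hypot(cv2.Sobel(g,5,1,0),cv2.Sobel(g,5,0,1)); return np.minimum(m,60)
def score(p,S):
    return -sum(cv2.remap(g,proj(s,pts(*p)).astype(np.float32)[None],None,1).mean() for s,g in S)
def fit(S,x0=(.577,-.186,-5),r=(.02,.02,7)):
    return differential_evolution(score,[(a-b,a+b) for a,b in zip(x0,r)],args=(S,),seed=1,popsize=20,maxiter=80)
E
python3 - <<'E'
from fit import *
t=np.load("top2.npy",allow_pickle=True).item(); s=ctrl.snapshot("scene")
S=[(q,G(q)) for q in(t,s)]
for k in(S[:1],S[1:],S):
    f=fit(k); print(f.x,f.fun)
p=f.x
out=[]
for q,(r0,r1,c0,c1) in((t,(190,310,360,460)),(s,(180,260,230,340))):
    k=6 if q is t else 5
    im=cv2.resize(q["color"][r0:r1,c0:c1],None,fx=k,fy=k,interpolation=2)[:600,:]
    for u,v in proj(q,pts(*p)):
        c=(int((u-c0+.5)*k),int((v-r0+.5)*k)); cv2.circle(im,c,1,(0,255,0),-1)
    out.append(im)
h=560;out=[cv2.resize(i,None,fx=.65,fy=.65,interpolation=3) for i in out]
im=np.zeros((max(i.shape[0] for i in out),sum(i.shape[1] for i in out),3),np.uint8);c=0
for i in out: im[:i.shape[0],c:c+i.shape[1]]=i;c+=i.shape[1]
cv2.imwrite("pics/fit.png",im[:,:,::-1]);print(im.shape)
w=np.load("w2.npy",allow_pickle=True).item()
hsv=cv2.cvtColor(w["color"],cv2.COLOR_RGB2HSV);m=cv2.inRange(hsv,(100,120,20),(125,255,255))
for y in(146,149,151,153,156,160,180,220,260,280): 
    x=np.flatnonzero(m[y]); print(y,x.min() if len(x) else None,x.max() if len(x) else None)
E
```

```text
[ 0.5598 -0.1923 -3.4851] -42.9151725769043
[ 0.5653 -0.193  -4.9994] -45.897891998291016
[ 0.5604 -0.1921 -3.8246] -85.137939453125
(390, 748, 3)
146 None None
149 312 382
151 167 464
153 166 465
156 166 465
160 167 464
180 169 462
220 172 458
260 176 454
280 178 452
```

View pics/fit.png

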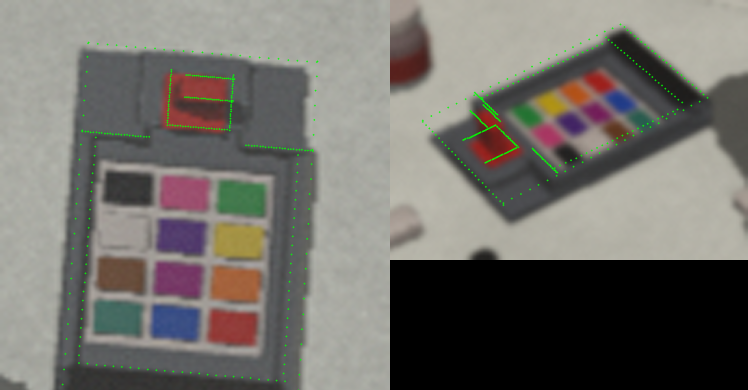

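>>> send_rows([
  [[0.003,0.03,0],0],
  [[0.01,0.075,0],0],
  [[0.015,0.12,0],0],
  [[0.02,0.165,0],0],
  [[0.0263,0.21,0],0],
])

```text
clock: 5.28
tool_pos: [0.4716, -0.0078, 0.2184]
orientation: [179.9, 0.2, -22.1]
force: [1.7, -0.7, -3.4]
opening: 0.0694
gripper_force: 30.0
```

>>> send_rows([
  [[0.006,0.045,0],-0.04],
  [[0.01,0.09,0],-0.08],
  [[0.016,0.135,0],-0.12],
  [[0.022,0.175,0],-0.16],
  [[0.0263,0.21,0],-0.2],
])

```text
clock: 5.7
tool_pos: [0.4279, -0.1715, 0.2186]
orientation: [-180.0, 0.2, -4.0]
force: [0.7, -0.2, -3.3]
opening: 0.0697
gripper_force: 30.0
```

```bash
python3 - <<'E'
from fit import *
w0=np.load("w2.npy",allow_pickle=True).item()
w=ctrl.snapshot("wrist");w=ctrl.snapshot("wrist");w=ctrl.snapshot("wrist");np.save("w3.npy",w,allow_pickle=True);save(w,"w3.png")
o=ctrl.get_obs();print(o["tool_pos"],o["orientation"],o["clock"],o["force"],o["opening"])
# lid tilt: far corners ray-intersect with tool frame plane y=+-60
for (q,yaw,T) in((w0,-22.1,[.5166,.1569,.2216]),):
    from scipy.optimize import least_squares
    R=Ro.from_euler("xyz",[180,0,yaw],degrees=True).as_matrix()
    def f(v):
        th,=v[:1]; # rotation about grip axis; grip at lid (3,*,29); lid y=-tool y
        A=Ro.from_euler("y",th).as_matrix()
        P=np.array([[70,60,6],[70,-60,6]])-[3+v[1]*1000,0,30]
        P=P@A.T/1000; B=Ro.from_euler("z",yaw,degrees=True).as_matrix()
        W=P@B.T+np.array(T)-[0,0,.047]
        return (proj(q,W)-[[167,150],[464,150]]).ravel()
    r=least_squares(lambda v:f([v[0],0]),[0.]);print(np.degrees(r.x),f([r.x[0],0]))
E
```

```text
[ 0.4281 -0.1713  0.2185] [-179.9968    0.1957   -4.2936] 5.85 [-0.3082  0.7567 -2.5239] 0.07019761647116035
[2.0287] [-2.6555  1.4707 -0.2859  1.3558]
```

View pics/w3.png

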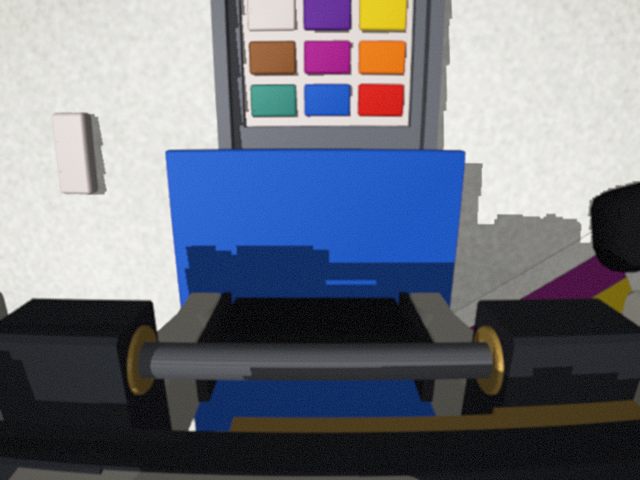

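>>> send_rows([
  [[0.03,0,-0.015],0],
  [[0.06,0,-0.03],0],
  [[0.09,0,-0.04],0],
  [[0.1,0,-0.05],0],
  [[0.1,0,-0.05],0],
])

```text
clock: 6.27
tool_pos: [0.5121, -0.1748, 0.26]
orientation: [180.0, -0.0, -4.1]
force: [-0.5, -0.1, -3.0]
opening: 0.07
gripper_force: 30.0
```

```bash
python3 - <<'E'
from fit import *
w=ctrl.snapshot("wrist");w=ctrl.snapshot("wrist");w=ctrl.snapshot("wrist");np.save("w4.npy",w,allow_pickle=True)
o=ctrl.get_obs();print(o["tool_pos"],o["orientation"],o["clock"],o["force"],o["opening"])
im=cv2.resize(w["color"][:200,120:500],None,fx=2,fy=2);cv2.imwrite("pics/w4.png",im[:,:,::-1])
E
```

```text
[ 0.5086 -0.1747  0.2587] [-179.9752    0.1568   -4.0885] 6.4167 [-1.0232 -0.401  -2.792 ] 0.06954914266168409
```

View pics/w4.png

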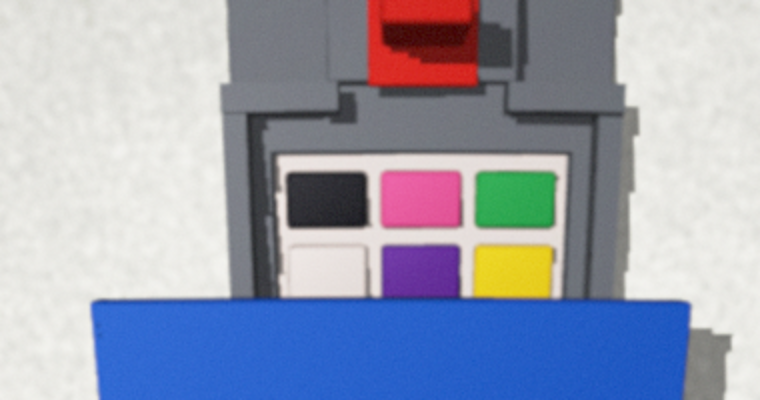

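```bash
python3 - <<'E'
from fit import *
from scipy.optimize import least_squares
w=np.load("w4.npy",allow_pickle=True).item()
F=np.array([[73,74,14],[73,31,14],[73,-31,14],[73,-74,14],[82,20,10],[82,-20,10]])/1000.
U=np.array([[231,42.5],[288.5,41.8],[372.5,41.8],[431,42.5],[304.5,42.8],[359,43.4]])
def W(P,v): return P@Ro.from_euler("z",v[2],degrees=True).as_matrix().T+[v[0],v[1],.016]
r=least_squares(lambda v:(proj(w,W(F,v))-U).ravel(),[.565,-.19,-4],x_scale=[.01,.01,1])
print(r.x,r.fun.reshape(-1,2))
chk=np.array([[73,65,0],[73,31,0],[73,65,12],[0,65,12],[0,-65,12],[73,-65,12]])/1000.
print((proj(w,W(chk,r.x))-[120,0])*2)
E
```

```text
[ 0.5641 -0.1906 -3.9668] [[-1.5539  4.5553]
 [-0.0423  4.3606]
 [ 1.4416  4.4807]
 [ 1.4883  4.8454]
 [-0.8126 -8.7857]
 [-0.5096 -9.2968]]
[[249.7382  99.5158]
 [339.1935  98.3496]
 [244.3977  94.48  ]
 [252.353  295.6581]
 [588.9564 295.4692]
 [599.3282  94.9728]]
```

```bash
python3 - <<'E'
from fit import *
from scipy.optimize import least_squares
w=np.load("w4.npy",allow_pickle=True).item()
F=np.array([[73,74,14],[73,31,14],[73,-31,14],[73,-74,14],[82,20,10],[82,-20,10]])/1000.
U=np.array([[231,56],[289,56],[373,56],[432,56.5],[304.5,42.8],[359,43.4]])
def W(P,v): return P@Ro.from_euler("z",v[2],degrees=True).as_matrix().T+[v[0],v[1],.016]
r=least_squares(lambda v:(proj(w,W(F,v))-U).ravel(),[.565,-.19,-4],x_scale=[.01,.01,1])
print(r.x,r.fun.reshape(-1,2))
chk=np.array([[73,65,0],[73,31,0],[73,65,12],[0,65,12],[0,-65,12],[73,-65,12]])/1000.
print((proj(w,W(chk,r.x))-[120,0])*2)
# top & wrist-3 check: bar
t=np.load("top2.npy",allow_pickle=True).item()
print(proj(t,W(np.array([[-99,74,18],[-99,-74,18],[-75,65,18],[-75,-65,18],[132,0,7]])/1000.,r.x)))
# where is the lid: far corners in w4
m=cv2.inRange(cv2.cvtColor(w["color"],cv2.COLOR_RGB2HSV),(100,120,20),(125,255,255))
c=max(cv2.findContours(m,0,1)[0],key=len)[:,0]; c=c[c[:,1]<200]
print(c[(c[:,0]+c[:,1]).argmin()],c[(c[:,1]-c[:,0]).argmin()])
E
```

```text
[ 0.5576 -0.1903 -4.0538] [[-0.7997  0.183 ]
 [-0.0293 -0.5655]
 [ 1.082  -0.3208]
 [ 0.3731  0.2683]
 [-0.3508  0.4745]
 [-0.277   0.0439]]
[[251.0695 117.0485]
 [340.1678 116.0898]
 [245.7973 112.687 ]
 [253.5088 312.3128]
 [588.3838 312.597 ]
 [599.2079 113.6972]]
[[374.48   293.0419]
 [434.7145 298.6153]
 [378.9365 283.6252]
 [431.7489 288.4864]
 [410.8994 204.0838]]
[167 151] [464 152]
```

>>> send_rows([
  [[0.03,0.005,0],0],
  [[0.06,0.01,0],0],
  [[0.086,0.0143,0.01],0],
  [[0.086,0.0143,0.04],0],
  [[0.086,0.0143,0.08],0],
])

```text
clock: 6.83
tool_pos: [0.5787, -0.1917, 0.1967]
orientation: [180.0, -0.2, -4.1]
force: [0.6, 0.7, -3.4]
opening: 0.0697
gripper_force: 30.0
```

>>> send_rows([
  [[0,0,0.03],0],
  [[0,0,0.06],0],
  [[0,0,0.085],0],
  [[0,0,0.09],0],
  [[0,0,0.09],0],
])

```text
clock: 7.25
tool_pos: [0.5757, -0.1915, 0.1223]
orientation: [180.0, 0.3, -4.1]
force: [0.6, -0.3, -2.7]
opening: 0.0697
gripper_force: 30.0
```

```bash
python3 - <<'E'
from fit import *
w=ctrl.snapshot("wrist");s=ctrl.snapshot("scene");w=ctrl.snapshot("wrist")
for i in range(3):
    o=ctrl.get_obs();print(o["tool_pos"],o["orientation"],o["clock"],o["force"],o["moment"],o["opening"]);
a=cv2.resize(w["color"][:200,120:500],(760,400))[:280];b=cv2.resize(s["color"][150:270,200:400],(500,300),interpolation=2)
im=np.zeros((590,760,3),np.uint8);im[:280]=a;im[285:585,:500]=b
cv2.imwrite("pics/m5.png",im[:,:,::-1])
E
```

```text
[ 0.5782 -0.1918  0.1256] [179.9888  -0.1156  -4.0587] 7.4 [-0.1724 -0.3641 -2.4076] [-0.0503 -0.0999 -0.0942] 0.069765403936684
[ 0.5782 -0.1918  0.1256] [179.9888  -0.1156  -4.0587] 7.4 [-0.1724 -0.3641 -2.4076] [-0.0503 -0.0999 -0.0942] 0.069765403936684
[ 0.5782 -0.1918  0.1256] [179.9888  -0.1156  -4.0587] 7.4 [-0.1724 -0.3641 -2.4076] [-0.0503 -0.0999 -0.0942] 0.069765403936684
```

View pics/m5.png

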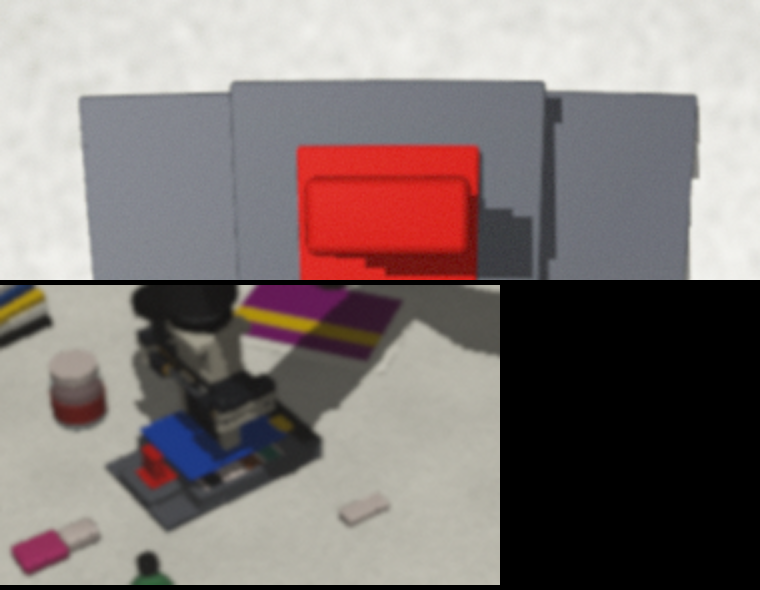

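>>> send_rows([
  [[0,0,0.006],0],
  [[0,0,0.013],0],
  [[0,0,0.02],0],
  [[0,0,0.0212],0],
  [[0,0,0.0212],0],
])

```text
clock: 7.82
tool_pos: [0.5775, -0.1918, 0.1071]
orientation: [180.0, 0.0, -4.1]
force: [0.3, 0.3, -1.9]
opening: 0.0699
gripper_force: 30.0
```

>>> send_rows([
  [[0,0,0.001],0],
  [[0,0,0.002],0],
  [[0,0,0.003],0],
  [[0,0,0.004],0],
  [[0,0,0.004],0],
])

```text
clock: 8.23
tool_pos: [0.5773, -0.1919, 0.1042]
orientation: [180.0, 0.0, -4.1]
force: [-4.5, 1.2, 4.5]
opening: 0.0698
gripper_force: 30.0
```

>>> send_rows([
  [[0,0,0.001],0],
  [[0,0,0.002],0],
  [[0,0,0.0025],0],
  [[0,0,0.0025],0],
  [[0,0,0.0025],0],
])

```text
clock: 8.65
tool_pos: [0.5774, -0.1918, 0.1019]
orientation: [180.0, 0.0, -4.1]
force: [-4.3, -0.4, 4.5]
opening: 0.0698
gripper_force: 30.0
```

>>> send_rows([
  [[0,0,0.001],0],
  [[0,0,0.002],0],
  [[0,0,0.002],0],
  [[0,0,0.002],0],
  [[0,0,0.002],0],
])

```text
clock: 9.07
tool_pos: [0.5773, -0.1918, 0.1015]
orientation: [180.0, 0.0, -4.1]
force: [-8.1, 1.5, 14.4]
opening: 0.0696
gripper_force: 30.0
```

>>> send_rows([
  [[0,0,0.001],0],
  [[0,0,0.0015],0],
  [[0,0,0.0015],0],
  [[0,0,0.0015],0],
  [[0,0,0.0015],0],
])

```text
clock: 9.48
tool_pos: [0.5773, -0.1919, 0.1014]
orientation: [180.0, -0.0, -4.1]
force: [-11.5, 3.9, 23.8]
opening: 0.0696
gripper_force: 30.0
```

```bash
python3 - <<'E'
from fit import *
w=ctrl.snapshot("wrist");s=ctrl.snapshot("scene");t=ctrl.snapshot("top")
o=ctrl.get_obs();print(o["tool_pos"],o["orientation"],o["clock"],o["force"],o["moment"],o["opening"]);
a=cv2.resize(w["color"],(400,300));b=cv2.resize(s["color"][170:250,240:340],(500,400),interpolation=2)[:300,:400]
c=cv2.resize(t["color"][190:310,350:470],(300,300),interpolation=2)
im=np.zeros((600,800,3),np.uint8);im[:300,:400]=a;im[:300,400:]=b;im[300:,:300]=c
im[300:600,300:]=cv2.resize(w["color"][80:280,150:483],(500,300))
cv2.imwrite("pics/m6.png",im[:,:,::-1])
E
```

```text
[ 0.5773 -0.1919  0.1014] [179.9762  -0.0203  -4.0572] 9.6333 [-11.4001   3.745   24.3384] [ 1.272   3.8512 -0.1283] 0.06980750646008065
```

View pics/m6.png

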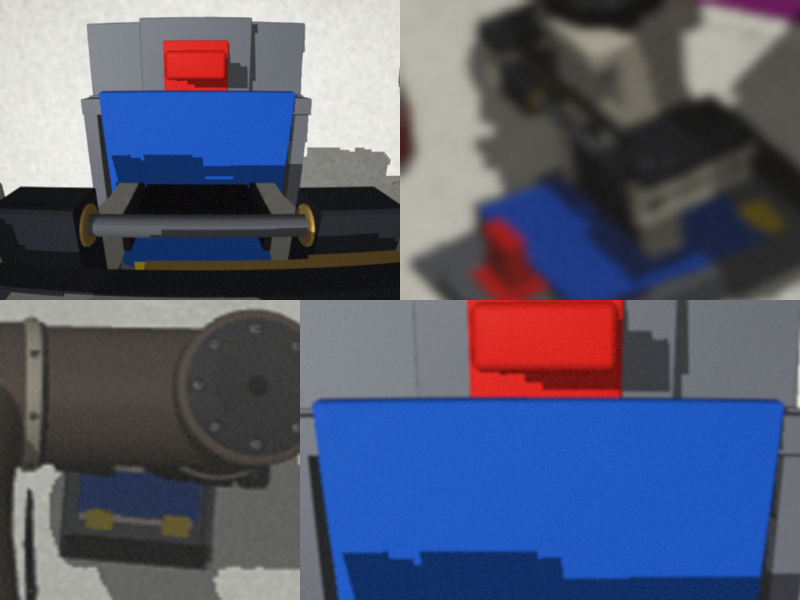

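>>> send_rows([
  [[0,0,-0.001],0],
  [[-0.003,0,-0.001],0],
  [[-0.006,0,-0.001],0],
  [[-0.009,0,-0.001],0],
  [[-0.0095,0,-0.001],0],
])

```text
clock: 10.05
tool_pos: [0.5725, -0.1913, 0.1013]
orientation: [180.0, -0.3, -4.0]
force: [4.0, -0.2, 5.6]
opening: 0.0695
gripper_force: 30.0
```

>>> send_rows([
  [[-0.002,0,0],0],
  [[-0.004,0,0],0],
  [[-0.0045,0,0],0],
  [[-0.0045,0,0],0],
  [[-0.0045,0,0],0],
])

```text
clock: 10.47
tool_pos: [0.5688, -0.191, 0.1011]
orientation: [180.0, -0.3, -4.0]
force: [4.4, -0.1, 6.3]
opening: 0.0695
gripper_force: 30.0
```

```bash
python3 - <<'E'
from fit import *
w=ctrl.snapshot("wrist");t=ctrl.snapshot("top")
o=ctrl.get_obs();print(o["tool_pos"],o["orientation"],o["clock"],o["force"],o["moment"],o["opening"]);
im=np.zeros((600,800,3),np.uint8)
im[:300,:300]=cv2.resize(t["color"][240:300,370:430],(300,300),interpolation=2)
im[300:600,:500]=cv2.resize(w["color"][80:280,150:483],(500,300))
cv2.imwrite("pics/m7.png",im[:,:,::-1])
E
```

```text
[ 0.5688 -0.191   0.1011] [179.9828  -0.2743  -4.0188] 10.5667 [2.8942 0.3816 6.9688] [-0.0329 -0.821  -0.0022] 0.07001237813025216
```

View pics/m7.png

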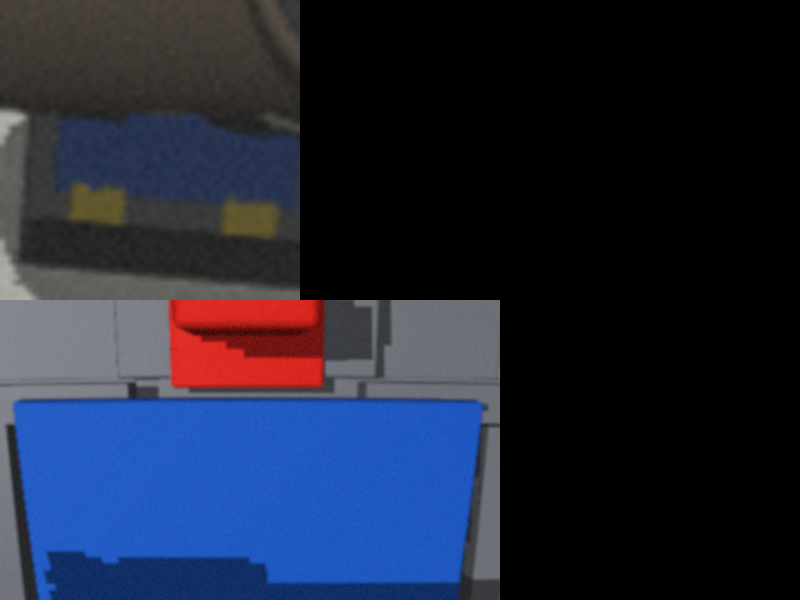

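```bash
cat >> fit.py <<'E'
B=np.array([.5576,-.1903,.016]);RB=Ro.from_euler("z",-4.05,degrees=True).as_matrix()
def inbox(s,uv,z): return (RB.T@(ray(s,uv,z)-B))*1000
E
python3 - <<'E'
from fit import *
t=ctrl.snapshot("top")
hsv=cv2.cvtColor(t["color"],cv2.COLOR_RGB2HSV)
m=cv2.inRange(hsv,(18,90,40),(38,255,255));m[:, :370]=0;m[:,440:]=0;m[:270]=0;m[300:]=0
n,l,st,c=cv2.connectedComponentsWithStats(m)
g=cv2.cvtColor(t["color"],cv2.COLOR_RGB2GRAY)
for i in range(1,n):
    if st[i,4]<8: continue
    x,y,ww,hh,a=st[i]; print(st[i],c[i])
    print("base",inbox(t,(c[i][0],y-.5),.0235),"front vis",inbox(t,(c[i][0],y+hh-.5),.034),inbox(t,(c[i][0],y+hh-.5),.022))
    print(hsv[y-3:y+hh+6,int(c[i][0])].tolist())
w=ctrl.snapshot("wrist")
m=cv2.inRange(cv2.cvtColor(w["color"],cv2.COLOR_RGB2HSV),(100,120,20),(125,255,255))
for col in(200,310,420):
    r=np.flatnonzero(m[:300,col])[0]; print(col,r,inbox(w,(col,r-.5),.036),inbox(w,(col,r-.5),.034))
print(proj(w,B+(RB@np.array([[73,-70,14],[73,70,14]]).T/1000).T))
E
```

```text
[384 277  11   8  71] [389.     280.7183]
base [-54.9578  40.5643   7.5   ] front vis [-74.875   40.1616  18.    ] [-74.7048  38.8124   6.    ]
[[110, 132, 77], [112, 124, 80], [113, 85, 75], [25, 116, 86], [24, 134, 101], [25, 134, 97], [25, 137, 95], [26, 126, 97], [26, 133, 96], [25, 137, 93], [22, 108, 64], [30, 21, 37], [100, 21, 36], [45, 15, 35], [40, 19, 41], [0, 12, 43], [165, 13, 38]]
[414 280  11   8  77] [419.4286 283.3117]
base [-55.4837 -35.1873   7.5   ] front vis [-75.3655 -34.7778  18.    ] [-75.2004 -36.9166   6.    ]
[[111, 136, 79], [113, 119, 77], [110, 33, 70], [23, 130, 96], [25, 141, 94], [25, 129, 95], [25, 138, 94], [25, 137, 93], [25, 137, 95], [24, 132, 89], [20, 71, 54], [30, 7, 39], [90, 12, 42], [60, 7, 37], [90, 7, 38], [120, 6, 40], [40, 18, 42]]
200 146 [80.2433 43.5612 20.    ] [80.1276 44.1094 18.    ]
310 145 [80.3656  1.9228 20.    ] [80.2515  1.9445 18.    ]
420 146 [ 80.2369 -39.6558  20.    ] [ 80.1211 -40.1599  18.    ]
[[489.579  164.0833]
 [140.4693 163.9276]]
```

>>> send_rows([
  [[-0.002,0.001,0],0],
  [[-0.004,0.002,0],0],
  [[-0.006,0.0025,0],0],
  [[-0.008,0.0025,0],0],
  [[-0.009,0.0025,0],0],
])

```text
clock: 11.08
tool_pos: [0.5596, -0.1924, 0.1001]
orientation: [180.0, -0.1, -4.1]
force: [1.8, -0.6, 3.3]
opening: 0.0698
gripper_force: 30.0
```

```bash
cat > chk.py <<'E'
from fit import *
t=ctrl.snapshot("top");w=ctrl.snapshot("wrist")
o=ctrl.get_obs();print(o["tool_pos"],o["orientation"],o["clock"],o["force"],o["opening"])
hsv=cv2.cvtColor(t["color"],cv2.COLOR_RGB2HSV)
m=cv2.inRange(hsv,(18,90,40),(38,255,255));m[:, :370]=0;m[:,440:]=0;m[:270]=0;m[300:]=0
n,l,st,c=cv2.connectedComponentsWithStats(m)
for i in range(1,n):
    if st[i,4]<8: continue
    x,y,ww,hh,a=st[i]; print("tab",st[i],"base",inbox(t,(c[i][0],y-.5),.0235))
m=cv2.inRange(cv2.cvtColor(w["color"],cv2.COLOR_RGB2HSV),(100,120,20),(125,255,255))
for col in(200,310,420):
    r=np.flatnonzero(m[:300,col])[0]; print(col,r,inbox(w,(col,r-.5),.036),inbox(w,(col,r-.5),.022))
rr=np.flatnonzero(m[r+2]);print("sides",inbox(w,(rr[0],r+2),.036)[1],inbox(w,(rr[-1],r+2),.036)[1], (rr[-1]-rr[0]))
E
python3 chk.py
```

```text
[ 0.5591 -0.1924  0.0999] [-179.9986   -0.0046   -4.0737] 11.1833 [2.3953 0.2301 3.1619] 0.06977893865913995
tab [385 281  11   4  30] base [-64.63    37.3837   7.5   ]
tab [415 284  11   4  26] base [-65.2395 -37.2329   7.5   ]
200 147 [70.2028 41.0483 20.    ] [69.303  44.8946  6.    ]
310 146 [70.2888 -0.2491 20.    ] [69.3966 -0.0917  6.    ]
420 146 [ 70.49   -41.4564  20.    ] [ 69.6158 -44.9799   6.    ]
sides 56.84246675164993 -60.69371406039904 311
```

>>> send_rows([
  [[-0.001,0,0],0],
  [[-0.002,0,0],0],
  [[-0.003,0,0],0],
  [[-0.004,0,0],0],
  [[-0.004,0,0],0],
])

```text
clock: 11.6
tool_pos: [0.5565, -0.1922, 0.1002]
orientation: [180.0, -0.1, -4.1]
force: [5.4, -0.4, 1.8]
opening: 0.0697
gripper_force: 30.0
```

>>> send_rows([
  [[0,0,0.001],0],
  [[0,0,0.002],0],
  [[0,0,0.003],0],
  [[0,0,0.004],0],
  [[0,0,0.004],0],
])

```text
clock: 12.02
tool_pos: [0.5572, -0.1922, 0.0973]
orientation: [180.0, -0.2, -4.1]
force: [6.5, -0.6, 2.5]
opening: 0.0698
gripper_force: 30.0
```

```bash
python3 chk.py
```

```text
[ 0.5572 -0.1922  0.0973] [179.995   -0.1555  -4.0475] 12.1167 [6.0061 0.5322 2.8825] 0.06971600362397061
tab [385 282  10   3  23] base [-67.251   38.8226   7.5   ]
tab [415 285  10   3  19] base [-67.757  -36.8613   7.5   ]
200 148 [68.1382 40.4324 20.    ] [67.2354 44.2784  6.    ]
310 147 [68.2408 -0.2244 20.    ] [67.3473 -0.0688  6.    ]
420 147 [ 68.4517 -40.7948  20.    ] [ 67.5773 -44.3219   6.    ]
sides 55.217101891314464 -58.971870670716385 307
```

>>> send_rows([
  [[0,0,0.001],0],
  [[0,0,0.002],0],
  [[0,0,0.003],0],
  [[0,0,0.003],0],
  [[0,0,0.003],0],
])

```text
clock: 12.53
tool_pos: [0.5576, -0.1922, 0.0951]
orientation: [180.0, -0.2, -4.0]
force: [7.2, -0.4, 2.1]
opening: 0.0698
gripper_force: 30.0
```

>>> send_rows([
  [[0,0,0.001],0],
  [[0,0,0.002],0],
  [[0,0,0.002],0],
  [[0,0,0.002],0],
  [[0,0,0.002],0],
])

```text
clock: 12.95
tool_pos: [0.5579, -0.1922, 0.0936]
orientation: [180.0, -0.2, -4.0]
force: [7.7, -0.1, 3.4]
opening: 0.0698
gripper_force: 30.0
```

>>> send_rows([
  [[0,0,0.001],0],
  [[0,0,0.0015],0],
  [[0,0,0.0015],0],
  [[0,0,0.0015],0],
  [[0,0,0.0015],0],
])

```text
clock: 13.37
tool_pos: [0.558, -0.1922, 0.093]
orientation: [180.0, -0.3, -4.0]
force: [5.7, 1.2, 8.5]
opening: 0.07
gripper_force: 30.0
```

```bash
python3 chk.py
```

```text
[ 0.5579 -0.1922  0.093 ] [179.9892  -0.253   -4.0296] 13.4667 [6.6256 1.28   8.118 ] 0.06946551977884914
tab [385 282  10   3  18] base [-67.1056  37.2412   7.5   ]
tab [415 285  10   3  17] base [-67.7108 -37.3652   7.5   ]
200 149 [68.9307 39.4357 20.    ] [68.0192 43.2815  6.    ]
310 148 [69.0496 -0.1521 20.    ] [68.1492  0.0016  6.    ]
420 149 [ 68.9149 -39.6807  20.    ] [ 68.0019 -43.2135   6.    ]
sides 52.378271738699524 -56.277534394779515 300
```

>>> send_rows([
  [[0.001,0,0.001],0],
  [[0.001,0,0.0015],0],
  [[0.001,0,0.0015],0],
  [[0.001,0,0.0015],0],
  [[0.001,0,0.0015],0],
])

```text
clock: 13.88
tool_pos: [0.5581, -0.1922, 0.093]
orientation: [180.0, -0.2, -4.0]
force: [-1.1, 3.6, 22.3]
opening: 0.0694
gripper_force: 30.0
```

>>> send_rows([
  [[0,0,0],0],
  [[0,0,0],0],
  [[0,0,0],0],
  [[0,0,0],0],
  [[0,0,0],0],
], gripper=0.85)

```text
clock: 14.3
tool_pos: [0.5559, -0.1924, 0.0897]
orientation: [-180.0, 0.1, -4.1]
force: [-0.1, 0.6, -0.1]
opening: 0.0747
gripper_force: 0.0
```

```bash
python3 chk.py
```

```text
[ 0.5562 -0.1924  0.0899] [-179.9994    0.0629   -4.0917] 14.4 [-0.1431 -0.444   0.1971] 0.07455139838161809
tab [385 283  10   2  16] base [-69.5909  37.2154   7.5   ]
tab [415 285  11   3  21] base [-67.6867 -37.6277   7.5   ]
200 144 [68.7341 37.9401 20.    ] [67.908  41.7799  6.    ]
310 143 [68.7901 -0.5745 20.    ] [67.9694 -0.4174  6.    ]
420 143 [ 68.9678 -39.0057  20.    ] [ 68.164  -42.5233   6.    ]
sides 51.9463485019316 -55.86157372041724 306
```

>>> send_rows([
  [[0,0,-0.01],0],
  [[0,0,-0.03],0],
  [[0,0,-0.06],0],
  [[0,0,-0.1],0],
  [[0,0,-0.125],0],
])

```text
clock: 14.82
tool_pos: [0.5573, -0.1925, 0.1936]
orientation: [180.0, -0.1, -4.1]
force: [1.1, -0.6, 1.2]
opening: 0.0747
gripper_force: 0.0
```

>>> send_rows([
  [[0.03,0,0],0],
  [[0.07,-0.001,0],0],
  [[0.11,-0.002,0],0],
  [[0.15,-0.003,0],0],
  [[0.161,-0.003,0],0],
], gripper=0)

```text
clock: 15.23
tool_pos: [0.6888, -0.1992, 0.1904]
orientation: [180.0, -0.1, -4.0]
force: [1.1, 0.7, -0.4]
opening: 0.0467
gripper_force: 0.0
```

```bash
python3 - <<'E'
from fit import *
t=ctrl.snapshot("top");s=ctrl.snapshot("scene");s=ctrl.snapshot("scene")
o=ctrl.get_obs();print(o["tool_pos"],o["orientation"],o["clock"],o["force"],o["opening"])
im=np.zeros((400,800,3),np.uint8)
im[:,:400]=cv2.resize(t["color"][190:310,350:470],(400,400),interpolation=2)
im[:,400:]=cv2.resize(s["color"][160:260,230:330],(400,400),interpolation=2)
cv2.imwrite("pics/m8.png",im[:,:,::-1])
E
```

```text
[ 0.6851 -0.199   0.1898] [-179.9931    0.0774   -4.0876] 15.3833 [-0.5102 -0.0258 -0.3461] 0.034857052795225905
```

View pics/m8.png

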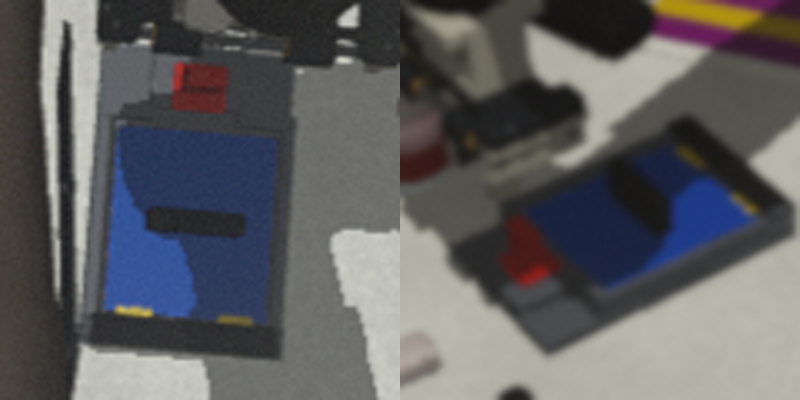

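>>> send_rows([
  [[0,0,0],0],
  [[0,0,0.02],0],
  [[0,0,0.05],0],
  [[0,0,0.08],0],
  [[0,0,0.095],0],
])

```text
clock: 15.8
tool_pos: [0.6829, -0.1989, 0.1124]
orientation: [-180.0, 0.2, -4.1]
force: [-1.3, 0.5, -0.5]
opening: 0.0029
gripper_force: 0.0
```

>>> send_rows([
  [[-0.005,0,0],0],
  [[-0.01,0,0],0],
  [[-0.015,0,0],0],
  [[-0.02,0,0],0],
  [[-0.02,0,0],0],
])

```text
clock: 16.22
tool_pos: [0.6693, -0.198, 0.1163]
orientation: [180.0, -0.1, -4.1]
force: [0.7, -0.9, 0.6]
opening: 0.0004
gripper_force: 0.1
```

>>> send_rows([
  [[-0.004,0,0],0],
  [[-0.008,0,0],0],
  [[-0.012,0,0],0],
  [[-0.016,0,0],0],
  [[-0.016,0,0],0],
])

```text
clock: 16.63
tool_pos: [0.6559, -0.197, 0.1146]
orientation: [-180.0, 0.0, -4.1]
force: [1.9, -0.8, 0.9]
opening: 0.0005
gripper_force: 0.5
```

```bash
python3 - <<'E'
from fit import *
o=ctrl.get_obs();print(o["tool_pos"],o["force"],o["opening"],RB.T@(o["tool_pos"]-B))
E
```

```text
[ 0.6559 -0.197   0.1146] [ 1.8784 -0.8267  0.9125] 0.0005330264116624937 [0.0985 0.0003 0.0986]
```

>>> send_rows([
  [[-0.002,0,0],0],
  [[-0.004,0,0],0],
  [[-0.006,0,0],0],
  [[-0.006,0,0],0],
  [[-0.006,0,0],0],
])

```text
clock: 17.05
tool_pos: [0.6528, -0.1967, 0.1145]
orientation: [180.0, -0.1, -4.1]
force: [5.5, -0.6, -0.9]
opening: 0.0004
gripper_force: 2.7
```

>>> send_rows([
  [[-0.001,0,0],0],
  [[-0.002,0,0],0],
  [[-0.003,0,0],0],
  [[-0.003,0,0],0],
  [[-0.003,0,0],0],
])

```text
clock: 17.47
tool_pos: [0.6524, -0.1966, 0.1147]
orientation: [180.0, -0.4, -4.0]
force: [10.6, -1.7, -4.5]
opening: 0.0003
gripper_force: 5.8
```

```bash
python3 - <<'E'
from fit import *
o=ctrl.get_obs();print(o["tool_pos"],o["force"],o["opening"],RB.T@(o["tool_pos"]-B))
E
```

```text
[ 0.6524 -0.1966  0.1147] [10.6465 -1.7028 -4.4874] 0.00033283592700052004 [0.095  0.0004 0.0987]
```

>>> send_rows([
  [[0.01,0,0],0],
  [[0.02,0,-0.005],0],
  [[0.03,0,-0.03],0],
  [[0.04,0,-0.07],0],
  [[0.04,0,-0.11],0],
])

```text
clock: 17.88
tool_pos: [0.6812, -0.1988, 0.2016]
orientation: [180.0, 0.3, -4.1]
force: [1.3, 0.6, 0.6]
opening: 0.0003
gripper_force: 0.0
```

>>> send_rows([
  [[-0.04,0,-0.02],0],
  [[-0.08,0,-0.04],0],
  [[-0.12,0,-0.06],0],
  [[-0.16,0,-0.08],0],
  [[-0.19,0,-0.08],0],
])

```text
clock: 18.3
tool_pos: [0.5282, -0.1882, 0.2696]
orientation: [180.0, -0.1, -4.1]
force: [-0.4, -0.1, 1.0]
opening: 0.0005
gripper_force: 0.0
```

```bash
python3 - <<'E'
from fit import *
w=ctrl.snapshot("wrist");w=ctrl.snapshot("wrist");w=ctrl.snapshot("wrist")
o=ctrl.get_obs();print(o["tool_pos"],o["force"],o["clock"])
im=w["color"].copy()
f=lambda P:proj(w,B+(RB@np.array(P,float).T/1000).T)
for P,c in(([[56,20,12],[56,-20,12]],(0,255,0)),([[92,20,12],[92,-20,12]],(0,255,0)),([[-70,-60,6],[70,-60,6],[70,60,6],[-70,60,6]],(255,255,255))):
    for p in f(P): cv2.circle(im,tuple(int(v) for v in p.round()),2,c,-1)
save({"color":im},"w9.png")
E
```

```text
[ 0.5281 -0.1879  0.2675] [0.983  0.3711 0.3245] 18.45
```

View pics/w9.png

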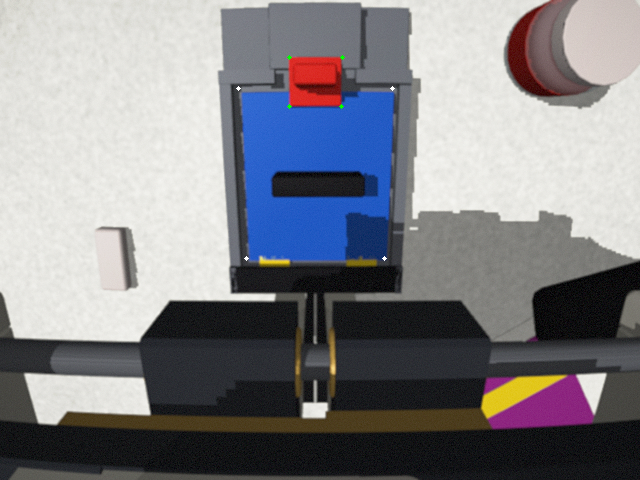

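The final wrist picture shows the catch plate on its home markers (about 289–342, 58–106). The lid is flat inside the walls, with its tabs under the bar.

```bash
python3 -c "
from plant import ctrl
print(ctrl.close_job())"
```

```text
the job is handed in; nothing more can be done
None
```

The blue lid is on the grey box with its tabs under the keeper bar, the red catch is fully home and the gripper is clear. I handed the job in at about 18.5 s, but no verdict came back.

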